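# Rock a tight step block out of its fixture pocket and hold it clear

### The arm

A 6-joint arm with a two-finger parallel gripper is mounted at the origin on a cart in front of the work surface, level with it; the furniture and walls round the work are solid. World frame = base frame: x ahead of the robot, y to its left, z up, the work surface at z = 0. Lengths are in m, angles in rad, forces in N, time in s.
With the tool pointing down it reaches from about 0.3 to 0.875 m from the base axis. Payload 6.4 kg.
Tool frame: the origin (TCP) lies on the centre line of the jaws, within the pads' length; the fingertips stand 22 mm ahead of it and the grasp point (between the pads) lies 3 mm ahead of it; z points along the fingers, y is the line along which they close (so a half turn about z gives the same grasp; the last joint's range is limited). The gripper opens to 85 mm and grips with 20 to 120 N. Pads are 22 mm wide; open, the fingers measure 114 mm over their backs; the gripper's body (76 mm by 85 mm) begins 54 mm behind the grasp point. The pads swing forward as they close: fully open they stand 13 mm farther back than shut.
Start: joints at [-1.433, 0.181, 1.607, -0, 1.354, -0.206], TCP at [0.194, -0.541, 0.253] pointing down, gripper open.
Joint ranges: [-2.99, 2.99], [-0.89, 2.07], [0.3, 2.58], [-1.14, 4.28], [0, 2.63], [-3.12, 3.12]. Speed limits (rad/s): [2.57, 2.57, 3.01, 3.14, 3.14, 3.14].

### API

Orientations are given as a unit quaternion [w, x, y, z].
In Python, from bench import ctrl gives the robot as it stands. The module is installed in compiled form; this text tells all that it offers.
- The arm moves only by the tool servo_tool, never from a script. Its argument "commands" is a list of rows, each a list of 3 entries, a list of its own where there are three numbers: the shift along the tool's x, y, z in mm, then the turn about the tool's z in rad, then the finger opening in mm, from 0 to 85.4. In form: [[[dx, dy, dz], turn, jaw], ...]. A call has 1 to 20 rows; each row shifts and turns the commanded pose from where the row before left it, along the tool's axes as they then stand; what a row does not reach is not made up. A row lasts 1/8 s, in which the tool goes at most 62.5 mm and 10.7 degrees, less where a joint would pass 70% of its speed; a pose out of reach is approached as far as the arm can. A call with a gripper value outside its range is refused whole. The fingers move at their own pace and stop on an object; the grip force is fixed at half the most. Time passes only in rows, so rows that do not move let the fingers close. It gives the time, the measured TCP pose, the force, the opening and the grip force at its end, in the units of the state.
- ctrl.get_obs(): the state, without advancing time (a new reading comes with each control period).
- ctrl.camera(name): name is "scene" or "top" or "wrist"; returns a dict with "color" (420x560x3 uint8, red, green, blue), "z_map" (420x560 float32, m along the optical axis (not along the pixel's ray), 0 where there is no reading), "fx", "fy", "cx", "cy" (pixels), "k1" (the pictures are not rectified: a ray, as slopes to the right and down, at radius r is drawn at 1 + k1 r^2 times it, then the intrinsics apply), "R" (3x3) and "t" (3): a world point X has camera coordinates R X + t. Camera axes: x right, y down, z forward; pixel columns grow to the right and rows downward; lengths in m; the calibration is good to about 2 mm. A picture is of the moment at which its call begins.
- ctrl.hand_in(): hands the job in; it is judged then, once.
The state is a dict: "time_s": time; "q": joint angles; "dq": joint speeds; "joint_efforts": joint torques, N m; "eef_pos": TCP position; "eef_rot": TCP orientation; "wrist_force": force on the tool from outside, world axes, zero at the start; "torque": the same for the moment, N m; "opening": opening from 0.0 (shut) to 1.0 (fully open); "grasp_force": force on a finger pad.
Only numpy, scipy, OpenCV 4.12 (cv2) and the standard library are available. Lean on these libraries where they do the work, as an engineer would, in place of code of your own. Each camera call takes 0.05 s, during which the arm holds its last target. There are 200 camera calls.

### The job

Turn the knurled keeper knob on the fixture plate until the flat of its flange faces the step block, so that the block is free to rise; then work the tight block up out of its pocket by rocking it end to end by a few degrees, the spring-plunger end up first and then the opposite end up, without lifting the loose plate off the bench. Finish while still holding the block in the gripper, roughly level and just clear of the plate (about 2 cm above it) over its pocket so that the pocket can be cleaned; leave the keeper turned and the oil bottle, the drilled parallel block and the metal dish where they are.

Things in the scene. Friction and masses are not known exactly. Their poses are not given: they have to be found in the camera images.
- plate: Grey fixture plate of aluminium, 200 (x) x 130 (y) x 32 mm, 2.4 kg with fittings, lying loose on the bench. Origin: centre of its underside, z up. x runs along the long side towards the spring-plunger end, y from the block towards the keeper knob. A straight pull on the seated block lifts this plate before the block lets go.
- block: Bright steel L-shaped step block, 0.62 kg, in the plate's pocket. Base 60 (x) x 40 (y) x 20.5 mm; on it an upright 48 (x) x 20 (y) mm, y = -20 to 0, top 58.8 mm above the underside; the base at y = 0 to 20 is a low ledge on the keeper's side. Origin: centre of the underside; seated, its axes are parallel to the plate's. Grip the upright, across its length or its thickness.
- pocket (a point): On the plate's top (32 mm above the bench) over the seated block's origin; axes as the plate's. Pocket: x -30 to +32.5 mm from here, 41.5 mm wide, 20 mm deep. The block bears on the plain wall at x = -30; friction (about 16 N) holds each end. Play lets it tilt about 0.14 rad end to end when fully down, more as it comes up; each rock walks one end up.
- plunger (a point): Outer end of the spring plunger's dark threaded sleeve with its hexagonal lock nut, 22 mm out from the plate's +x end face, 7 mm below the plate's top; marks the plunger end (a short bright dowel stands up near the other end). Its pin presses on the block's +x end face with about 27 N, 7 mm below the plate's top.
- keeper (a joint): Turn of the keeper knob about the vertical (rad), growing counter-clockwise from above. 0: the flat of its D-shaped flange squarely faces the block and clears its ledge (clears within 0.3 either side). Starts at 0.8 to 1.45, the flange's round overhanging the ledge by up to 7 mm, about 1 mm above it. Stiff (0.08 N m), stays where left, stops at +-1.7.
- keeper_grip (a point): Grip point of the dark knurled knob, on its axis, 28 mm above the plate's top; knob 22 mm across, 12 to 42 mm above the plate. The axis is 36 mm along plate y from the pocket point and from the upright's near face. The flange below is 46 mm across, its top 7 mm above the plate. A white line on the knob's top points to the flat.
- keeper_flat (a point): Middle of the flat of the keeper's D-shaped flange, 9 mm from the knob's axis.
- block_top (a point): Middle of the top of the block's upright.
- oiler: Red oil bottle with a thin spout, 42 mm across, 135 mm tall, standing; origin under its middle. A bystander.
- gauge_block: Ground parallel block with three drilled holes, 25 x 75 x 50 mm; origin under its middle. A bystander.
- spun_dish: Round metal dish, 99 mm across, 51 mm tall; origin under its middle. A bystander.
There are look-alikes about, which are no part of the job. Leave any brown or orange look-alike of the block alone.

How it is judged:
On the way, in this order (a step that is already met when the one before it is completed fails the run):
1. the keeper is turned so that its flat faces the block, the block still seated (value of joint keeper between -0.25 and 0.25 rad and z of block in the frame of pocket below -0.018 m), for 0.2 s.
2. the block, still in its pocket, is rocked at least 0.05 rad with its plunger end up (angle between block's own z axis and vertical above 0.05 rad and x of block_top in the frame of pocket below 0.001 m and z of block in the frame of pocket below -0.003 m), for 0.05 s.
3. the block, still in its pocket, is rocked at least 0.05 rad the other way, with its opposite end up (angle between block's own z axis and vertical above 0.05 rad and x of block_top in the frame of pocket above 0.001 m and z of block in the frame of pocket below 0 m), for 0.05 s.
At the end, for the whole second after the job is handed in: The block is held still in the fingers, its underside 5 to 45 mm above the plate's top, within 30 mm of over its pocket, tilted less than 0.15 rad and touching nothing of the plate; the keeper is still turned clear (within 0.3 rad) and the plate lies flat on the bench (z of block in the frame of pocket between 0.005 and 0.045 m and horizontal distance between block and pocket below 0.03 m and angle between block's own z axis and vertical below 0.15 rad and linear speed of block below 0.02 m/s and contact force between block and the fingers above 1 N and contact force between block and plate below 0.2 N and value of joint keeper between -0.3 and 0.3 rad and angle between plate's own z axis and vertical below 0.02 rad and height (world z) of plate below 0.003 m); the arm keeps its last pose, push and grip.
It fails at once if the plate is lifted off the bench (its middle by more than 10 mm, or tipped by more than 0.08 rad) (height (world z) of plate above 0.01 m or angle between plate's own z axis and vertical above 0.08 rad).
It fails at once if a bystander is moved more than 20 mm (distance of any of oiler, gauge_block, spun_dish from where it was at the start of the episode above 0.02 m).
It also fails if it takes over 46 s, if anything falls off the work surface, if the arm or the gripper's body presses on something with over 40 N, if the wrist force passes 120 N, or if a joint passes its speed limit or range.

## Working session

There is one attempt and no reset: what is moved stays moved. The work goes in short steps, Python scripts to look and compute and a tool call to move; the robot and the scene stay as the last step left them, time stands still between calls to the robot, and variables do not carry over. Pictures are saved under pics/ and viewed, at most 12 in all, crops included, and the job is handed in when it is done.

Besides the shell and the picture viewer there is one more tool, called after "Emit:" as name([rows], argument=value, ...), one row to a line, values as JSON. servo_tool: Moves the arm, as the interface text tells. Its arguments: {"type":"object","properties":{"commands":{"type":"array"}},"required":["commands"]}

```bash
mkdir -p pics; cat > h.py <<'E'
import numpy as np, cv2
from bench import ctrl
def cap(n):
    c=ctrl.camera(n); np.savez(f'{n}.npz',**c); return c
def cloud(c):
    h,w=c['z_map'].shape; v,u=np.mgrid[:h,:w].astype(float)
    K=np.array([[c['fx'],0,c['cx']],[0,c['fy'],c['cy']],[0,0,1]],float)
    x=(u-c['cx'])/c['fx'];y=(v-c['cy'])/c['fy'];xx,yy=x.copy(),y.copy()
    for _ in range(8):
        s=1+c['k1']*(xx**2+yy**2); xx=x/s;yy=y/s
    z=c['z_map'];P=np.stack([xx*z,yy*z,z],-1)
    return (P-c['t'])@c['R']
E
python3 - <<'E'
from h import *
a=[cap(n) for n in('scene','top')]
for n,c in zip(('scene','top'),a): cv2.imwrite(f'pics/{n}.png',c['color'][:,:,::-1])
o=ctrl.get_obs();print(o)
E
```

```text
{'time_s': 0.1, 'q': array([-1.43330249e+00,  1.81491467e-01,  1.60791882e+00, -7.68604377e-06,
        1.35379142e+00, -2.06300488e-01]), 'dq': array([ 0.00198962, -0.00145934, -0.00124224,  0.00135163,  0.00219298,
       -0.00045779]), 'joint_efforts': array([ 3.79309413e-04, -4.45878124e+01, -3.52238381e+01, -2.38722469e-04,
        4.14396840e-03,  2.23024091e-05]), 'eef_pos': array([ 0.19375924, -0.54087497,  0.25245508]), 'eef_rot': array([-8.04184335e-04,  9.85261566e-01,  1.71052620e-01,  2.39230921e-05]), 'wrist_force': array([-0.59220783, -0.82082113, -0.50521176]), 'torque': array([-0.01606509, -0.01792659, -0.02272191]), 'grasp_force': 0.0, 'opening': 0.9949323250453884}
```

View pics/scene.png

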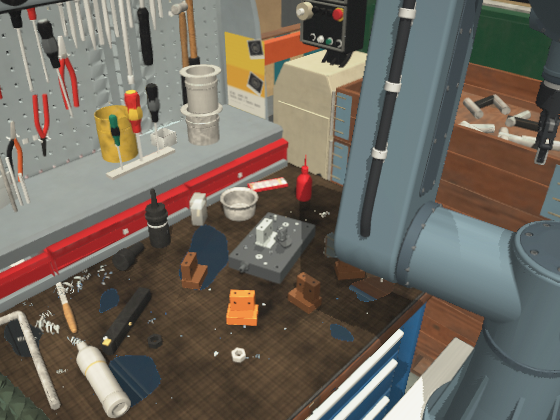

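View pics/top.png

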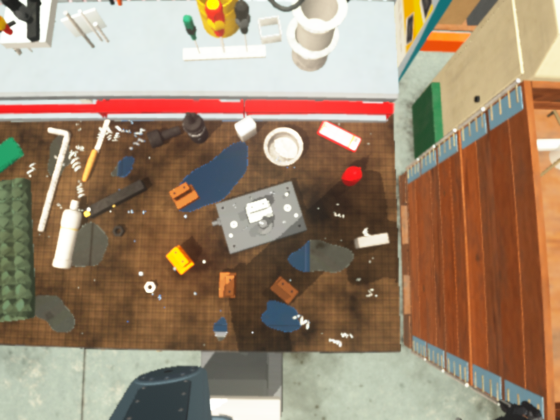

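The scene view shows the plate near (272,245). In the top view it is at (262,217), with the plunger to its left at about (215,222), the block at (260,208) and the knob at (265,226).

```bash
python3 - <<'E'
from h import *
c=dict(np.load('top.npz'));W=cloud(c);np.save('W.npy',W)
im=c['color'][170:265,200:325,::-1];cv2.imwrite('pics/topc.png',cv2.resize(im,None,fx=6,fy=6,interpolation=cv2.INTER_CUBIC))
for u,v in [(215,222),(262,217),(258,210),(265,226),(352,175),(246,128),(283,146)]: print(u,v,W[v,u].round(4))
# plate top region
m=np.zeros(W.shape[:2],bool);m[170:265,200:325]=1
m&=abs(W[...,2]-.032)<.006
n,l,s,ce=cv2.connectedComponentsWithStats(m.astype(np.uint8));k=1+s[1:,4].argmax()
P=W[l==k];print(len(P),P[:,2].mean(),cv2.minAreaRect((P[:,:2]*1000).astype(np.float32)))
m2=np.zeros_like(m);m2[170:265,200:325]=1
for lo,hi in((.062,.069),(.069,.08)):
    q=m2&(W[...,2]>lo)&(W[...,2]<hi);P=W[q];print(lo,len(P),P.mean(0),cv2.minAreaRect((P[:,:2]*1000).astype(np.float32)))
E
```

```text
215 222 [0.5825 0.0063 0.0313]
262 217 [ 0.596  -0.111   0.0343]
258 210 [ 0.6105 -0.1017  0.0556]
265 226 [ 0.5695 -0.1198  0.0742]
352 175 [ 0.6963 -0.3303  0.0755]
246 128 [ 0.8141 -0.0689  0.0714]
283 146 [ 0.7894 -0.1626  0.003 ]
3786 0.03171069006529564 ((594.4398193359375, -97.25930786132812), (130.93914794921875, 221.90830993652344), 17.91636848449707)
0.062 54 [ 0.61460293 -0.10159969  0.06756066] ((600.4926147460938, -100.42511749267578), (43.25509262084961, 67.19302368164062), 85.84239196777344)
0.069 186 [ 0.6048944  -0.10521918  0.07209014] ((598.088134765625, -107.13099670410156), (65.45713806152344, 47.425743103027344), 16.88148307800293)
```

View pics/topc.png

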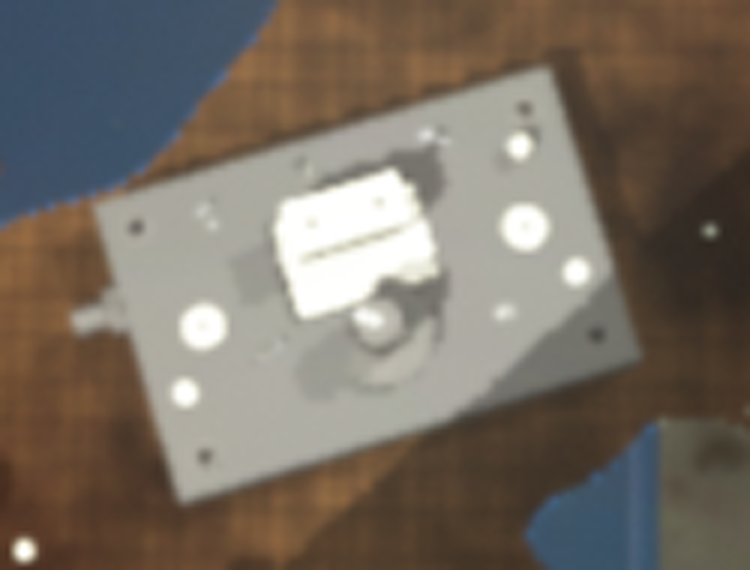

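Emit:
servo_tool([
  [[44, -23, 0], 0, 85],
  [[44, -23, 0], 0, 85],
  [[44, -23, 0], 0, 85],
  [[44, -23, 0], 0, 85],
  [[44, -23, 0], 0, 85],
  [[44, -23, 0], 0, 85],
  [[44, -23, 0], 0, 85],
  [[44, -23, 0], 0, 85],
  [[44, -23, 0], 0, 85],
  [[44, -23, 0], 0, 85],
  [[44, -23, 0], 0, 85],
  [[16, -24, 0], 0, 60],
  [[0, 0, 0], 0, 40],
  [[0, 0, 0], 0, 40],
])

```text
time_s: 1.85
eef_pos: [0.5708, -0.1125, 0.2529]
eef_rot: [0.0, 0.985, 0.171, -0.0]
wrist_force: [0.3, -0.4, -0.4]
opening: 0.468
grasp_force: 0.0
```

```bash
python3 - <<'E'
from h import *
c=cap('wrist');W=cloud(c)
cv2.imwrite('pics/w1.png',c['color'][:,:,::-1])
print(ctrl.get_obs()['eef_pos'],ctrl.get_obs()['eef_rot'],c['R'],c['t'])
E
```

```text
[ 0.5708102  -0.11291009  0.25309603] [ 8.91820468e-05  9.85330092e-01  1.70659129e-01 -2.53376234e-04] [[ 3.37002935e-01 -9.41503562e-01 -2.54084435e-04]
 [-9.00301507e-01 -3.22333960e-01  2.92503017e-01]
 [-2.75474532e-01 -9.83456227e-02 -9.56264566e-01]] [-0.29918438  0.43869744  0.52523889]
```

View pics/w1.png

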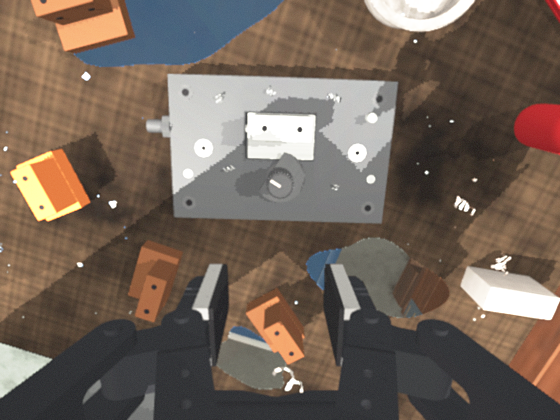

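The wrist view shows the plate corners at about (168,74), (397,82), (382,222) and (175,217), the upright's top at (282,126) and the knob at (280,182). I'll zoom in on the knob for its line.

```bash
cat >> h.py <<'E'
def px(c,p,z):
    K=np.array([[c['fx'],0,c['cx']],[0,c['fy'],c['cy']],[0,0,1]],float)
    q=(np.array(p,float)-[c['cx'],c['cy']])/[c['fx'],c['fy']];a=q.copy()
    for _ in range(10): a=q/(1+c['k1']*(a**2).sum(-1,keepdims=True))
    d=np.c_[a,np.ones(len(a))]@c['R'];o=-c['R'].T@c['t']
    return o+d*((z-o[2])/d[:,2])[:,None]
E
python3 - <<'E'
from h import *
c=dict(np.load('wrist.npz'))
im=c['color'][60:235,145:410,::-1];cv2.imwrite('pics/w1c.png',cv2.resize(im,None,fx=3,fy=3,interpolation=cv2.INTER_CUBIC))
P=px(c,[(168,74),(397,82),(382,222),(175,217)],.032);print(P.round(4))
for a,b in((0,1),(3,2),(1,2),(0,3)):
    d=P[a]-P[b];print(np.hypot(*d[:2]),np.degrees(np.arctan2(d[1],d[0])))
print(P.mean(0)); W=cloud(c)
for u,v in((282,122),(282,182),(282,150)):print(W[v-2:v+3,u-2:u+3].reshape(-1,3).mean(0))
E
```

```text
[[ 0.6285  0.0063  0.032 ]
 [ 0.6894 -0.1832  0.032 ]
 [ 0.5674 -0.2239  0.032 ]
 [ 0.5049 -0.034   0.032 ]]
0.1990911825749295 107.81894565684566
0.19990670830507465 108.24303933612636
0.1285770464381579 18.41794465896054
0.13005077903386747 18.054267448258155
[ 0.59756584 -0.10869619  0.032     ]
[ 0.6252549  -0.09924607  0.07106409]
[ 0.58053231 -0.11542172  0.07519421]
[ 0.59994316 -0.10908273  0.03275705]
```

View pics/w1c.png

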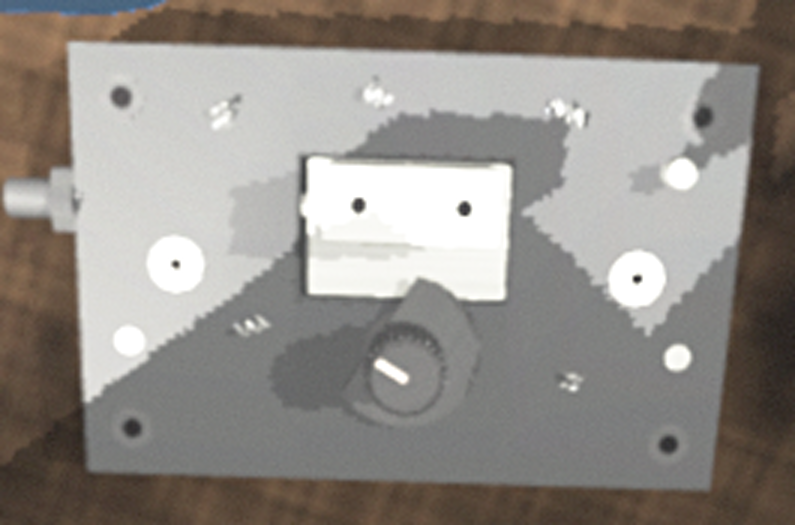

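```bash
python3 - <<'E'
from h import *
c=dict(np.load('wrist.npz'))
f=lambda l:[(145+a/3,60+b/3) for a,b in l]
t=np.radians(108.1);X=np.array([np.cos(t),np.sin(t)]);Y=np.array([-X[1],X[0]])
L=px(c,f([(375,362),(408,382)]),.074);d=(L[0]-L[1])[:2]
print('line',L.round(4),'keeper',np.arctan2(d[1],d[0])-np.arctan2(-Y[1],-Y[0]))
K=px(c,f([(404,370)]),.074)[0];print('knob top',K)
T=px(c,f([(358,205),(465,208)]),.0708);print('holes',T, (T.mean(0)))
b=T.mean(0)[:2]+10*Y/1000;print('block org',b,'knob pred',b+.036*Y)
m=px(c,f([(120,97),(703,117),(668,444),(132,428)]),.032);print('plate c',m.mean(0))
E
```

```text
line [[ 0.578  -0.1059  0.074 ]
 [ 0.5758 -0.1163  0.074 ]] keeper 1.043853221121707
knob top [ 0.57859932 -0.11410864  0.074     ]
holes [[ 0.61588204 -0.08770911  0.0708    ]
 [ 0.62471728 -0.11468581  0.0708    ]] [ 0.62029966 -0.10119746  0.0708    ]
block org [ 0.61079451 -0.10430422] knob pred [ 0.57657594 -0.11548858]
plate c [ 0.59717352 -0.10855717  0.032     ]
```

Emit:
servo_tool([
  [[6, 4, 40], 0, 30],
  [[0, 0, 40], -0.15, 30],
  [[0, 0, 40], -0.15, 30],
  [[0, 0, 30], -0.14, 30],
  [[0, 0, 20], 0, 30],
  [[0, 0, 0], 0, 30],
  [[0, 0, 18], 0, 30],
  [[0, 0, 0], 0, 30],
])

```text
time_s: 2.9
eef_pos: [0.5776, -0.1136, 0.0645]
eef_rot: [-0.0, 0.924, 0.382, -0.0]
wrist_force: [0.4, 0.9, 0.0]
opening: 0.349
grasp_force: 0.0
```

```bash
python3 - <<'E'
from h import *
c=cap('wrist')
cv2.imwrite('pics/w2.png',c['color'][:,:,::-1])
E
```

```text
(no output)
```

View pics/w2.png

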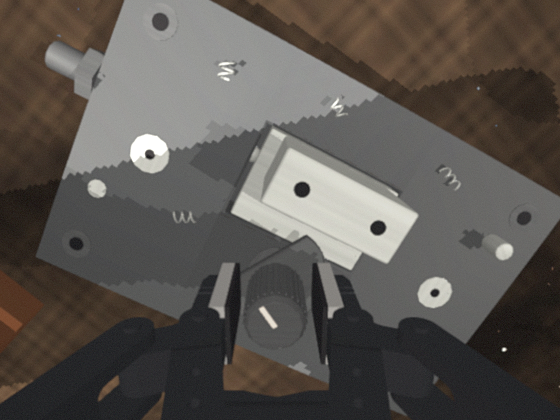

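The knob at about (275,315) sits centred between the pads at (237,310) and (318,310). Next: close and turn.

Emit:
servo_tool([
  [[0, 0, 0], 0, 10],
  [[0, 0, 0], 0, 10],
  [[0, 0, 0], 0, 10],
  [[0, 0, 0], 0.14, 10],
  [[0, 0, 0], 0.14, 10],
  [[0, 0, 0], 0.14, 10],
  [[0, 0, 0], 0.14, 10],
  [[0, 0, 0], 0.14, 10],
  [[0, 0, 0], 0.14, 10],
  [[0, 0, 0], 0.14, 10],
  [[0, 0, 0], 0, 10],
  [[0, 0, 0], 0, 10],
])

```text
time_s: 4.45
eef_pos: [0.578, -0.1138, 0.0659]
eef_rot: [0.0, 0.995, -0.096, -0.0]
wrist_force: [-4.9, 1.7, 6.1]
opening: 0.236
grasp_force: 59.3
```

Emit:
servo_tool([
  [[0, 0, 0], 0, 29],
  [[0, 0, 0], 0, 29],
  [[0, 0, -40], 0, 29],
  [[0, 0, -40], 0, 30],
  [[0, 0, -40], 0.18, 30],
  [[0, 0, 0], 0.18, 30],
  [[0, 0, 0], 0.18, 30],
  [[0, 0, 0], 0.18, 30],
  [[0, 0, 0], 0.18, 30],
  [[0, 0, 0], 0.16, 30],
  [[0, 0, 0], 0, 30],
])

```text
time_s: 5.82
eef_pos: [0.5785, -0.1139, 0.1854]
eef_rot: [-0.0, 0.81, -0.587, 0.0]
wrist_force: [-0.1, 0.6, -1.3]
opening: 0.352
grasp_force: 0.0
```

```bash
python3 - <<'E'
from h import *
c=cap('wrist')
cv2.imwrite('pics/w3.png',c['color'][:,:,::-1])
o=ctrl.get_obs();print(o['q'],o['eef_pos'],o['eef_rot'],o['wrist_force'])
E
```

```text
[-3.95528828e-01  2.79763098e-01  1.63135109e+00  7.91697220e-05
  1.22997943e+00  2.42754364e+00] [ 0.57840291 -0.11382219  0.18533347] [-9.33560810e-05  8.10288937e-01 -5.86030523e-01  2.34384299e-04] [-0.27108334 -0.00515116  0.57076492]
```

View pics/w3.png

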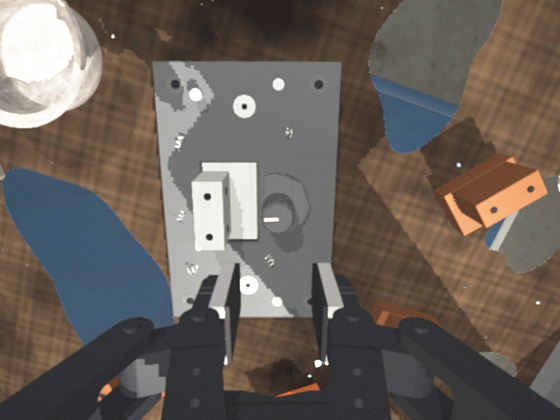

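The white line at (265–278,219) now points squarely at the block, and the block's holes are at (207,197) and (209,237).

```bash
python3 - <<'E'
from h import *
c=dict(np.load('wrist.npz'))
P=px(c,[(153,62),(341,62),(334,318)],.032);print(P.round(4))
for a,b in((1,0),(2,1)):
    d=P[a]-P[b];print(np.degrees(np.arctan2(d[1],d[0])))
t=np.radians(108.1);X=np.array([np.cos(t),np.sin(t)]);Y=np.array([-X[1],X[0]])
L=px(c,[(264.5,220),(278,219)],.074);d=(L[0]-L[1])[:2];print('keeper',np.arctan2(d[1],d[0])-np.arctan2(-Y[1],-Y[0]))
T=px(c,[(207,197),(209,237)],.0708).mean(0);print(T)
o=ctrl.get_obs();w,x,y,z=o['eef_rot'];yaw=2*np.arctan2(y,x);print('toolx yaw',np.degrees(yaw))
tx=np.array([np.cos(yaw),np.sin(yaw)]);ty=np.array([tx[1],-tx[0]])
g=T[:2]+.027*X;d=(g-o['eef_pos'][:2])*1000;print('to +x end grip',d@tx,d@ty)
E
```

```text
[[ 0.6894 -0.183   0.032 ]
 [ 0.5661 -0.223   0.032 ]
 [ 0.4995 -0.0331  0.032 ]]
-161.98533106848626
109.33774451920233
keeper 0.07827075921399479
[ 0.62040853 -0.10021966  0.0708    ]
toolx yaw -71.75165298090987
to +x end grip -26.76485884367241 -44.222434275933416
```

Emit:
servo_tool([
  [[-13, -22, 0], 0, 30],
  [[-13.5, -22, 20], 0, 30],
  [[0, 0, 40], 0, 30],
  [[0, 0, 30], 0, 30],
  [[0, 0, 13], 0, 30],
  [[0, 0, 0], 0, 24],
  [[0, 0, 0], 0, 20],
  [[0, 0, 0], 0, 19],
  [[0, 0, 0], 0, 19],
])

```text
time_s: 7.0
eef_pos: [0.613, -0.0753, 0.0838]
eef_rot: [-0.001, 0.809, -0.588, 0.001]
wrist_force: [2.0, 1.3, 3.2]
opening: 0.226
grasp_force: 15.3
```

```bash
python3 - <<'E'
from h import *
c=cap('wrist')
cv2.imwrite('pics/w4.png',c['color'][:,:,::-1])
o=ctrl.get_obs();print(o['eef_pos'],o['wrist_force'],o['opening']*85.4,o['grasp_force'])
E
```

```text
[ 0.61303678 -0.0752782   0.08384962] [0.22374414 0.37729757 3.79504   ] 18.9143898111659 15.352973341941833
```

View pics/w4.png

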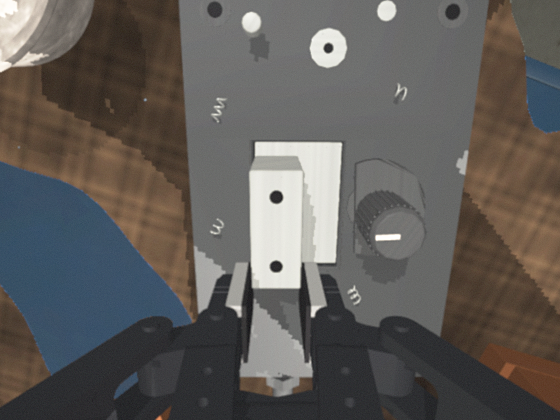

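The pads at (240,290) and (312,290) hold just the plunger end of the upright, and the grip force follows the commanded opening. Next is a gentle first rock.

Emit:
servo_tool([
  [[0, 0, 0], 0, 17.5],
  [[0, 0, 0], 0, 17.5],
  [[0.6, 0, -1], 0, 17.5],
  [[0.6, 0, -1], 0, 17.5],
  [[0, 0, 0], 0, 17.5],
])

```text
time_s: 7.68
eef_pos: [0.6129, -0.0754, 0.0841]
eef_rot: [-0.001, 0.809, -0.588, 0.0]
wrist_force: [6.3, 4.0, -3.0]
opening: 0.214
grasp_force: 37.2
```

Emit:
servo_tool([
  [[0.5, -1, -1], 0, 17],
  [[0.5, 0, -1], 0, 17],
  [[0.5, 0, -1], 0, 17],
  [[0, 0, 0], 0, 17],
  [[0, 0, 0], 0, 17],
])

```text
time_s: 8.3
eef_pos: [0.6122, -0.0758, 0.0844]
eef_rot: [-0.0, 0.809, -0.588, -0.002]
wrist_force: [6.8, 4.4, -13.2]
opening: 0.21
grasp_force: 43.9
```

Emit:
servo_tool([
  [[0.5, 0, -1], 0, 16.5],
  [[0.5, 0, -1], 0, 16.5],
  [[0.5, 0, -1], 0, 16.5],
  [[0, 0, 0], 0, 16.5],
])

```text
time_s: 8.8
eef_pos: [0.6111, -0.0777, 0.0869]
eef_rot: [0.001, 0.809, -0.588, -0.004]
wrist_force: [0.0, 0.8, -25.3]
opening: 0.208
grasp_force: 50.2
```

```bash
cat >> h.py <<'E'
def tilt(n='t'):
    """tilt from upright top depth (wrist cam) + plate tilt"""
    c=cap('wrist');W=cloud(c);o=ctrl.get_obs()
    X=np.array([-.31068,.95051]);Y=np.array([-X[1],X[0]])
    B=np.array([.6109,-.1038])
    q=W[...,:2]-B; a=q@X;b=q@Y;z=W[...,2]
    m=(abs(a)<26)&(abs(z-.075)<.03)
    u=(np.abs(a)<.03)&(b>-.016)&(b<-.004)&(z>.062)&(z<.11)&(c['z_map']>0)&(c['color'].min(-1)>150)
    p=(np.abs(a)<.095)&(b>-.045)&(b<.075)&(z>.025)&(z<.05)&((b<-.024)|(np.abs(a)>.04))&(c['z_map']>0)
    r=[]
    for k in(u,p):
        A=np.c_[a[k],b[k],np.ones(k.sum())];s=np.ones(len(A),bool)
        for _ in range(4):
            f=np.linalg.lstsq(A[s],z[k][s],rcond=None)[0];s=abs(A@f-z[k])<.0025
        r.append((int(s.sum()),f.round(4).tolist()))
    print('top (slope x,y,z0)',r[0],'plate',r[1],'pos',o['eef_pos'].round(4),'F',o['wrist_force'].round(1),'T',o['torque'].round(2),'grip',round(o['grasp_force'],1))
    return c
E
python3 - <<'E'
from h import *
tilt()
E
```

```text
top (slope x,y,z0) (3456, [0.0198, -0.0087, 0.0732]) plate (47243, [0.0105, -0.0096, 0.0342]) pos [ 0.6114 -0.078   0.0873] F [  0.6   0.3 -25.9] T [ 0.32 -0.27 -0.03] grip 50.2
```

Emit:
servo_tool([
  [[1.5, 0, 0], 0, 16.5],
  [[1.5, 0, 0], 0, 16.5],
  [[1, 0, 0], 0, 16.5],
  [[0, 0, 0], 0, 16.5],
])

```text
time_s: 9.35
eef_pos: [0.6148, -0.0826, 0.0899]
eef_rot: [0.0, 0.809, -0.588, -0.001]
wrist_force: [-2.4, 1.2, -25.0]
opening: 0.206
grasp_force: 50.2
```

```bash
python3 -c "
from h import *
tilt()"
```

```text
top (slope x,y,z0) (3295, [0.0453, -0.0121, 0.0761]) plate (47121, [0.0378, -0.0092, 0.037]) pos [ 0.6148 -0.0826  0.0899] F [ -1.    1.6 -25.1] T [ 0.61  0.12 -0.2 ] grip 50.2
```

The plate's plunger end is starting to tip (slope about 0.03), so a slow pull doesn't work. I'll back off to reseat it, then use a short, quick, bounded rock with a lighter grip, so that the plate's inertia holds it down.

Emit:
servo_tool([
  [[-2, 0, 3], 0, 16.5],
  [[-2, 0, 3], 0, 17],
  [[0, 0, 2], 0, 17.5],
  [[0, 0, 0], 0, 18],
  [[0, 0, 0], 0, 18],
])

```text
time_s: 10.02
eef_pos: [0.6144, -0.0793, 0.0843]
eef_rot: [0.0, 0.809, -0.587, 0.001]
wrist_force: [-7.0, 0.2, -10.6]
opening: 0.209
grasp_force: 39.1
```

```bash
python3 - <<'E'
from h import *
c=tilt()
o=ctrl.get_obs();print(o['eef_rot'])
E
```

```text
top (slope x,y,z0) (3460, [0.0063, 0.0049, 0.0713]) plate (48637, [-0.0002, 0.0009, 0.0324]) pos [ 0.6144 -0.0793  0.0843] F [ -6.4   0.7 -11.1] T [ 0.17  1.16 -0.23] grip 39.1
[ 3.55834473e-04  8.09222661e-01 -5.87501612e-01  6.43867086e-04]
```

Emit:
servo_tool([
  [[-1, 1, 3], 0, 17.5],
  [[0, 0, 1], 0, 17.5],
  [[0, 0, 0], 0, 17],
  [[2, 0, -11], 0, 16.5],
  [[-1, 0, 6], 0, 16.5],
  [[0, 0, 0], 0, 16.5],
])

```text
time_s: 10.82
eef_pos: [0.6149, -0.0788, 0.0846]
eef_rot: [-0.001, 0.809, -0.588, 0.002]
wrist_force: [2.5, 3.7, -13.4]
opening: 0.206
grasp_force: 51.7
```

```bash
python3 - <<'E'
from h import *
c=tilt()
E
```

```text
top (slope x,y,z0) (3478, [0.0021, -0.0033, 0.0714]) plate (48469, [-0.0002, 0.0011, 0.0324]) pos [ 0.6149 -0.0787  0.0844] F [  2.6   4.2 -13.1] T [ 0.91 -0.52 -0.14] grip 51.8
```

Emit:
servo_tool([
  [[0, 0, 2], 0, 30],
  [[0, 0, 0], 0, 30],
  [[0, 0, -50], 0, 40],
  [[12, 0, -50], -0.18, 62],
  [[12, 0, 0], -0.18, 62],
  [[0, 0, 0], -0.18, 62],
  [[0, 0, 0], -0.18, 62],
  [[0, 0, 0], -0.18, 62],
  [[0, 0, 0], -0.18, 62],
  [[0, 0, 0], -0.18, 62],
  [[0, 0, 0], -0.18, 62],
  [[0, 0, 0], -0.13, 62],
  [[0, 0, 0], 0, 62],
])

```text
time_s: 12.5
eef_pos: [0.6234, -0.1016, 0.1828]
eef_rot: [0.001, 0.988, 0.156, 0.001]
wrist_force: [-0.1, -0.2, 0.0]
opening: 0.722
grasp_force: 0.0
```

```bash
cat >> h.py <<'E'
def locate(c,zt=.0708):
    """upright top: min-area rect of bright pixels around z=.07 in world"""
    W=cloud(c);z=W[...,2];m=(abs(z-zt)<.0035)&(c['z_map']>0)&(c['color'].min(-1)>110)
    n,l,s,ce=cv2.connectedComponentsWithStats(cv2.morphologyEx(m.astype(np.uint8),cv2.MORPH_CLOSE,np.ones((5,5))))
    best=None
    for k in range(1,n):
        p=W[(l==k)&m]
        if len(p)<200: continue
        r=cv2.minAreaRect((p[:,:2]*1000).astype(np.float32));print(len(p),r)
E
python3 - <<'E'
from h import *
c=cap('wrist');locate(c)
cv2.imwrite('pics/w5.png',c['color'][:,:,::-1])
o=ctrl.get_obs();w,x,y,z=o['eef_rot'];print(o['eef_pos'],np.degrees(2*np.arctan2(y,x)),o['time_s'])
E
```

```text
2194 ((622.357666015625, -104.9750747680664), (20.725738525390625, 47.92278289794922), 17.12649917602539)
[ 0.62320707 -0.10149082  0.18251778] 17.816902245943584 12.55
```

View pics/w5.png

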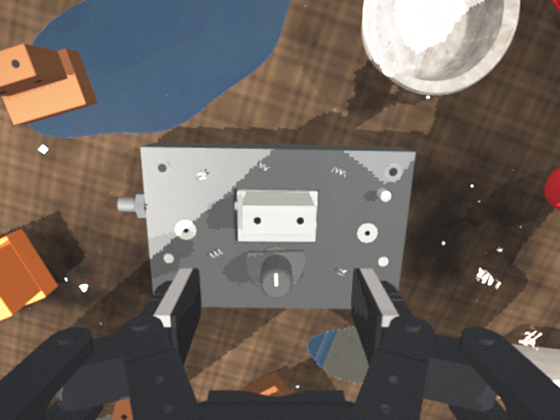

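The upright, with holes at (257,220) and (300,220), has shifted only about 4 mm with the plate. The knob line at (277,280) points at the block. I'm straddling the upright lengthwise with loose jaws and will tap its top.

Emit:
servo_tool([
  [[-2, 3, 40], 0, 62],
  [[0, 0, 40], 0, 62],
  [[0, 0, 21], 0, 62],
  [[0, -4, 0], 0, 62],
  [[0, 0, 0], 0, 62],
  [[0, 17, -3], 0, 62],
  [[0, -6, 0], 0, 62],
  [[0, 0, 0], 0, 62],
])

```text
time_s: 13.55
eef_pos: [0.6243, -0.1116, 0.0843]
eef_rot: [0.001, 0.988, 0.156, 0.001]
wrist_force: [-0.5, -0.3, 1.2]
opening: 0.725
grasp_force: 0.0
```

```bash
cat >> h.py <<'E'
def look(name=None):
    c=cap('wrist');W=cloud(c);z=W[...,2];v=c['z_map']>0;o=ctrl.get_obs()
    R=np.array([np.cos(np.radians(107.6)),np.sin(np.radians(107.6))]);Y=np.array([-R[1],R[0]])
    m=(z>.062)&(z<.11)&v&(c['color'].min(-1)>110)&(np.hypot(W[...,0]-.622,W[...,1]+.105)<.05)
    n,l,s,_=cv2.connectedComponentsWithStats(m.astype(np.uint8));k=1+s[1:,4].argmax();P=W[l==k]
    d=P.copy();C=np.median(P[:,:2],0)
    a=(P[:,:2]-C)@R;b=(P[:,:2]-C)@Y;A=np.c_[a,b,np.ones(len(a))];g=np.abs(P[:,2]-np.median(P[:,2]))<.008
    for _ in range(6):
        f=np.linalg.lstsq(A[g],P[g,2],rcond=None)[0];g=abs(A@f-P[:,2])<.0015
    r=cv2.minAreaRect((P[g,:2]*1000).astype(np.float32))
    q=(z>.027)&(z<.042)&v&(np.hypot(W[...,0]-.6,W[...,1]+.11)<.085)
    Q=W[q];A2=np.c_[(Q[:,:2]-C)@R,(Q[:,:2]-C)@Y,np.ones(len(Q))];h=np.ones(len(Q),bool)
    for _ in range(6):
        e=np.linalg.lstsq(A2[h],Q[h,2],rcond=None)[0];h=abs(A2@e-Q[:,2])<.002
    print('top n',g.sum(),'slope',f.round(4),'rect',np.round(r[0],1),np.round(r[1],1),round(r[2],1),'| plate',h.sum(),e.round(4))
    print('t',o['time_s'],'pos',o['eef_pos'].round(4),'F',o['wrist_force'].round(1),'T',o['torque'].round(2),'open',round(o['opening']*85.4,1),'grip',round(o['grasp_force'],1))
    if name: cv2.imwrite('pics/'+name,c['color'][:,:,::-1])
E
python3 -c "
from h import *
look('w6.png')"
```

```text
top n 5223 slope [ 0.066  -0.0036  0.0734] rect [ 624.1 -111.4] [20.9 48. ] 15.7 | plate 38172 [0.0002 0.0013 0.0325]
t 13.6 pos [ 0.6242 -0.1116  0.0841] F [ 0.1 -0.8  0.4] T [-0.02  0.    0.02] open 62.1 grip 0.0
```

The tap worked: the block is tilted +0.066 rad with its plunger end up and the plate is flat. Now I tap the opposite way.

Emit:
servo_tool([
  [[0, 4, 0], 0, 62],
  [[0, 0, 0], 0, 62],
  [[0, -20, -7], 0, 62],
  [[0, 6, 0], 0, 62],
  [[0, 0, 0], 0, 62],
])

```text
time_s: 14.22
eef_pos: [0.6209, -0.1014, 0.0907]
eef_rot: [0.0, 0.988, 0.157, 0.0]
wrist_force: [-0.1, -0.1, -0.2]
opening: 0.725
grasp_force: 0.0
```

```bash
python3 -c "
from h import *
look()"
```

```text
top n 4781 slope [ 0.0159 -0.0019  0.0724] rect [ 623.3 -109.5] [21.  48.2] 15.9 | plate 37824 [-0.      0.0011  0.0325]
t 14.275 pos [ 0.6208 -0.1015  0.0905] F [ 0.5  0.2 -0.2] T [ 0.03 -0.02  0.02] open 61.9 grip 0.0
```

Emit:
servo_tool([
  [[0, 12, 0], 0, 62],
  [[0, 0, 12], 0, 62],
  [[0, 0, 0], 0, 62],
  [[0, -20, -3], 0, 62],
  [[0, 7, 0], 0, 62],
  [[0, 0, 0], 0, 62],
])

```text
time_s: 15.02
eef_pos: [0.6202, -0.1002, 0.0814]
eef_rot: [-0.0, 0.988, 0.156, 0.0]
wrist_force: [0.0, 0.3, 0.3]
opening: 0.727
grasp_force: 0.0
```

```bash
python3 -c "
from h import *
look()"
```

```text
top n 5534 slope [-0.104   0.0253  0.0738] rect [ 623.1 -102.7] [21.3 48. ] 15.7 | plate 38673 [-0.0001  0.0012  0.0325]
t 15.075 pos [ 0.62   -0.1001  0.0811] F [-0.  -0.4 -0.1] T [-0.01 -0.02 -0.02] open 61.7 grip 0.0
```

Rocked −0.104 rad the other way with the plate flat. I keep walking it out with diagonal (sideways and up) taps.

Emit:
servo_tool([
  [[2, -0.5, 6], 0.035, 62],
  [[0, 0, 7], 0, 62],
  [[0, 0, 0], 0, 62],
  [[0, 19, -16], 0, 62],
  [[0, -7, 0], 0, 62],
  [[0, 0, 0], 0, 62],
])

```text
time_s: 15.82
eef_pos: [0.6258, -0.1112, 0.085]
eef_rot: [0.0, 0.99, 0.139, 0.001]
wrist_force: [0.2, 0.2, -0.4]
opening: 0.721
grasp_force: 0.0
```

```bash
python3 -c "
from h import *
look()"
```

```text
top n 5346 slope [0.1615 0.0291 0.0759] rect [ 627.2 -114.8] [21.  47.5] 15.4 | plate 36491 [0.0002 0.0013 0.0325]
t 15.875 pos [ 0.6255 -0.1111  0.0847] F [-0.3 -0.  -0.7] T [-0.01  0.01 -0.01] open 62.4 grip 0.0
```

Emit:
servo_tool([
  [[0.5, 8, 0], 0, 62],
  [[0, 0, 8], 0, 62],
  [[0, 0, 6], 0, 62],
  [[0, 0, 0], 0, 62],
  [[0, -23, -17], 0, 62],
  [[0, 7, 0], 0, 62],
  [[0, 0, 0], 0, 62],
])

```text
time_s: 16.75
eef_pos: [0.6237, -0.1041, 0.0868]
eef_rot: [0.0, 0.99, 0.139, -0.0]
wrist_force: [0.3, -0.1, 0.5]
opening: 0.728
grasp_force: 0.0
```

```bash
python3 -c "
from h import *
look()"
```

```text
top n 5620 slope [-0.1192  0.0583  0.0807] rect [ 624.6 -101.7] [20.9 47.9] 16.3 | plate 35800 [0.0001 0.001  0.0325]
t 16.8 pos [ 0.6234 -0.1039  0.0865] F [-0.3 -0.1 -0.6] T [0.03 0.07 0.  ] open 61.9 grip 0.0
```

Emit:
servo_tool([
  [[1.5, -6, 0], 0, 62],
  [[0, 0, 6], 0, 62],
  [[0, 0, 6], 0, 62],
  [[0, 0, 0], 0, 62],
  [[0, 20, -15], 0, 62],
  [[0, -7, 0], 0, 62],
  [[0, 0, 0], 0, 62],
])

```text
time_s: 17.68
eef_pos: [0.6273, -0.1096, 0.0909]
eef_rot: [0.0, 0.99, 0.139, 0.0]
wrist_force: [-1.0, 0.1, -0.9]
opening: 0.726
grasp_force: 0.0
```

```bash
python3 -c "
from h import *
look()"
```

```text
top n 5134 slope [0.2087 0.044  0.0799] rect [ 628.5 -116.9] [21.2 47.3] 15.8 | plate 34297 [0.0002 0.001  0.0325]
t 17.725 pos [ 0.627  -0.1095  0.0905] F [ 0.4 -0.1  0.3] T [ 0.01 -0.02  0.01] open 61.9 grip 0.0
```

The plunger end has now climbed past the pin. Next I take a grip across the length, level the block and lift gently.

Emit:
servo_tool([
  [[-0.5, 6, 0], 0, 64],
  [[0, 0, 8], 0, 64],
  [[0, 0, 7], 0, 64],
  [[0, 0, 0], 0, 52],
  [[0, 0, 0], 0, 48],
  [[0, 0, 0], 0, 46],
  [[0, 0, -1], 0, 44],
  [[0, 0, -1], 0, 44],
  [[0, 0, -1], 0, 44],
])

```text
time_s: 18.85
eef_pos: [0.6271, -0.1148, 0.0771]
eef_rot: [-0.001, 0.99, 0.139, -0.001]
wrist_force: [-2.6, 4.1, -10.4]
opening: 0.586
grasp_force: 60.7
```

```bash
python3 -c "
from h import *
look()"
```

```text
top n 6094 slope [0.2313 0.035  0.0817] rect [ 628.7 -117.7] [21. 46.] 15.8 | plate 34686 [0.0001 0.0015 0.0325]
t 18.9 pos [ 0.6273 -0.1149  0.0774] F [-2.8  4.  -8.7] T [ 1.03  0.55 -0.06] open 50.1 grip 60.8
```

Emit:
servo_tool([
  [[0, 0, -1], 0, 42],
  [[0, 0, -1], 0, 42],
  [[0, 0, -1], 0, 42],
  [[0, 0, 0], 0, 42],
])

```text
time_s: 19.4
eef_pos: [0.628, -0.1155, 0.0813]
eef_rot: [0.0, 0.99, 0.139, -0.0]
wrist_force: [-3.4, 3.3, -8.1]
opening: 0.586
grasp_force: 60.8
```

```bash
python3 -c "
from h import *
look('w7.png')"
```

```text
top n 6122 slope [0.2289 0.0456 0.0859] rect [ 629.8 -118.3] [20.9 46.1] 15.8 | plate 33692 [0.     0.0015 0.0325]
t 19.45 pos [ 0.628  -0.1155  0.0813] F [-3.2  4.1 -8.7] T [ 0.69  0.67 -0.04] open 49.8 grip 60.7
```

View pics/w7.png

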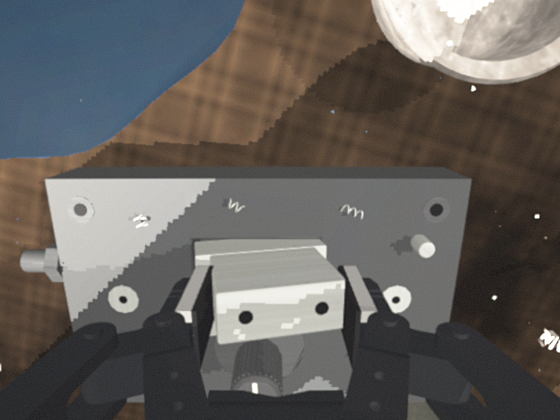

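The block comes free with only a light force and the plate flat. It is gripped skewed, at about 0.23 rad. I'll lift it clear, then level it by nudging the low end on the plate beside the pocket.

Emit:
servo_tool([
  [[0, 0, -3], 0, 42],
  [[0, 0, -3], 0, 42],
  [[0, 0, -3], 0, 42],
  [[0, 0, -3], 0, 42],
  [[0, 0, -3], 0, 42],
  [[0, 0, -1], 0, 42],
  [[0, 0, 0], 0, 42],
])

```text
time_s: 20.32
eef_pos: [0.6284, -0.1154, 0.0975]
eef_rot: [0.0, 0.99, 0.139, 0.0]
wrist_force: [-0.1, -0.1, -6.1]
opening: 0.584
grasp_force: 60.4
```

```bash
python3 -c "
from h import *
look()"
```

```text
top n 6144 slope [0.2218 0.0501 0.1025] rect [ 628.5 -113.3] [20.9 56.5] 16.1 | plate 30748 [0.0001 0.0013 0.0325]
t 20.375 pos [ 0.6283 -0.1154  0.0973] F [-0.2 -0.6 -7.2] T [-0.01 -0.05 -0.03] open 49.8 grip 60.4
```

Emit:
servo_tool([
  [[0, 6, 0], 0, 42],
  [[0, 6, 0], 0, 42],
  [[0, 0, 2], 0, 42],
  [[0, 0, 2], 0, 47],
  [[0, 0, 2], 0, 48.5],
  [[0, 0, 1], 0, 48.5],
  [[0, 0, 1], 0, 48.5],
  [[0, 0, 0], 0, 48.5],
])

```text
time_s: 21.38
eef_pos: [0.6324, -0.1266, 0.0916]
eef_rot: [0.0, 0.99, 0.139, 0.001]
wrist_force: [-4.3, 3.9, 9.2]
opening: 0.584
grasp_force: 61.7
```

```bash
python3 -c "
from h import *
look()"
```

```text
top n 6172 slope [0.2251 0.053  0.0968] rect [ 632.5 -123.4] [20.8 58.6] 15.8 | plate 31160 [0.0004 0.0013 0.0325]
t 21.425 pos [ 0.6324 -0.1267  0.0916] F [-5.   4.4  8.1] T [ 0.42  0.8  -0.09] open 50.3 grip 61.7
```

Emit:
servo_tool([
  [[0, 0, 0], 0, 49.7],
  [[0, 0, 1], 0, 49.7],
  [[0, 0, 1], 0, 49.7],
  [[0, 0, 1], 0, 49.5],
  [[0, 0, 0], 0, 49.5],
])

```text
time_s: 22.05
eef_pos: [0.6335, -0.1263, 0.0913]
eef_rot: [0.0, 0.99, 0.139, 0.002]
wrist_force: [-8.7, 7.0, 22.6]
opening: 0.584
grasp_force: 62.8
```

```bash
python3 -c "
from h import *
look()"
```

```text
top n 6250 slope [0.2243 0.0664 0.0965] rect [ 633.8 -122.8] [20.6 59.5] 14.8 | plate 30824 [0.0004 0.001  0.0325]
t 22.1 pos [ 0.6335 -0.1263  0.0913] F [-8.3  6.1 22.4] T [ 1.    1.47 -0.07] open 49.9 grip 62.8
```

Emit:
servo_tool([
  [[0, 0, 0], 0, 50.5],
  [[0, 0, 0], 0, 50.5],
])

```text
time_s: 22.35
eef_pos: [0.6335, -0.1263, 0.0911]
eef_rot: [0.0, 0.99, 0.139, 0.002]
wrist_force: [-8.8, 7.7, 22.2]
opening: 0.596
grasp_force: 46.1
```

```bash
python3 -c "
from h import *
look()"
```

```text
top n 6236 slope [0.2268 0.0677 0.0966] rect [ 633.9 -122.8] [20.9 59.4] 14.9 | plate 30841 [0.0004 0.0011 0.0325]
t 22.4 pos [ 0.6335 -0.1263  0.0911] F [-8.1  6.7 21.4] T [ 0.99  1.46 -0.08] open 51.0 grip 46.1
```

Emit:
servo_tool([
  [[0, 0, 0], 0, 50.9],
  [[0, 0, 0], 0, 51.2],
  [[0, 0, 0], 0, 51.2],
  [[0, 0, 0], 0, 50.5],
])

```text
time_s: 22.9
eef_pos: [0.6325, -0.1257, 0.0888]
eef_rot: [-0.0, 0.99, 0.139, 0.001]
wrist_force: [-4.7, 6.2, 9.8]
opening: 0.599
grasp_force: 20.4
```

```bash
python3 -c "
from h import *
look()"
```

```text
top n 6428 slope [0.176  0.0417 0.0952] rect [ 634.  -128.4] [21.  47.6] 14.6 | plate 31122 [0.0004 0.0012 0.0325]
t 22.95 pos [ 0.6325 -0.1256  0.0888] F [-4.1  5.8 10.3] T [1.2  0.7  0.01] open 51.1 grip 20.4
```

Levelling is working, now 0.176. I continue with this light grip.

Emit:
servo_tool([
  [[0, 0, 1], 0, 50.8],
  [[0, 0, 1], 0, 50.8],
  [[0, 0, 1], 0, 50.8],
  [[0, 0, 1], 0, 50.6],
  [[0, 0, 0], 0, 50.4],
])

```text
time_s: 23.58
eef_pos: [0.6313, -0.1269, 0.0819]
eef_rot: [-0.0, 0.99, 0.139, -0.0]
wrist_force: [0.0, 3.1, -0.9]
opening: 0.589
grasp_force: 1.5
```

```bash
python3 -c "
from h import *
look()"
```

```text
top n 6672 slope [0.0144 0.0054 0.0914] rect [ 631.2 -126.9] [21.1 48.2] 15.9 | plate 31757 [0.0003 0.0011 0.0325]
t 23.625 pos [ 0.6314 -0.127   0.082 ] F [-1.4  3.1 -1.2] T [ 0.42  0.11 -0.02] open 50.4 grip 1.4
```

Emit:
servo_tool([
  [[0, 0, 0], 0, 46],
  [[0, 0, 0], 0, 42],
  [[0, 0, 0], 0, 42],
  [[0, 0, -5], 0, 42],
  [[0, 0, -6], 0, 42],
  [[0, 0, -7], 0, 42],
  [[0, -5, 0], 0, 42],
  [[0, -5, 0], 0, 42],
  [[0, 0, 0], 0, 42],
  [[0, 0, 0], 0, 42],
])

```text
time_s: 24.88
eef_pos: [0.6287, -0.1172, 0.1001]
eef_rot: [-0.0, 0.99, 0.139, -0.0]
wrist_force: [-0.1, 0.9, -6.7]
opening: 0.549
grasp_force: 62.9
```

```bash
python3 - <<'E'
from h import *
look('w8.png')
c=cap('top');W=cloud(c);z=W[...,2]
m=np.zeros(z.shape,bool);m[170:265,200:325]=1
m&=abs(z-.032)<.006
n,l,s,_=cv2.connectedComponentsWithStats(m.astype(np.uint8));k=1+s[1:,4].argmax();P=W[l==k]
print(cv2.minAreaRect((P[:,:2]*1000).astype(np.float32)), np.load('W.npy').shape)
for nme in('top',): cv2.imwrite('pics/top2.png',c['color'][:,:,::-1])
E
```

```text
top n 6520 slope [0.0047 0.0104 0.1088] rect [ 629.1 -118.2] [21.4 60.1] 16.0 | plate 29252 [0.0001 0.0015 0.0325]
t 24.925 pos [ 0.6287 -0.1173  0.1001] F [-0.1 -0.2 -6. ] T [-0.02 -0.06  0.  ] open 46.9 grip 62.9
((606.2002563476562, -166.10894775390625), (113.74885559082031, 98.36595153808594), 15.896804809570312) (420, 560, 3)
```

View pics/w8.png

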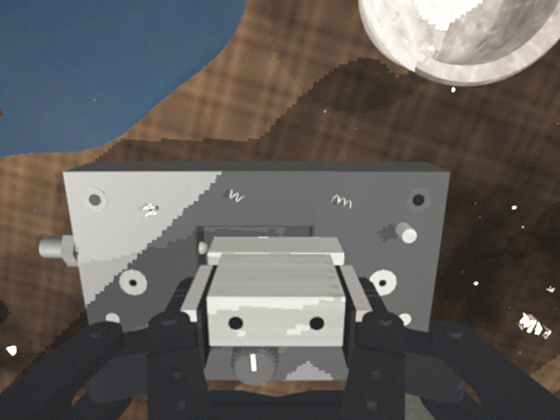

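The block is held level above the pocket. The pocket's far edge is at (197,227)–(312,228), and the knob line at (252,362) points towards it. I'll check the offset and the keeper numerically.

```bash
python3 - <<'E'
from h import *
c=dict(np.load('wrist.npz'))
E=px(c,[(197,227),(312,228)],.032)[:,:2];X=E[0]-E[1];print('pocket len',np.linalg.norm(X));X/=np.linalg.norm(X);Y=np.array([-X[1],X[0]])
Q=px(c,[(65,171),(449,171)],.032)[:,:2];d=Q[0]-Q[1];print(np.linalg.norm(d),np.degrees(np.arctan2(d[1],d[0])),np.degrees(np.arctan2(X[1],X[0])))
p=E.mean(0)-.00125*X+.02075*Y
T=px(c,[(236,323),(317,323)],.1088).mean(0)[:2];b=T+.010*Y
print('pocket',p,'block',b,'off x,y',(b-p)@X,(b-p)@Y)
L=px(c,[(251.5,355),(254.5,371)],.074)[:,:2];v=L[0]-L[1];d/=np.linalg.norm(d)
print('keeper',np.arctan2(v[1],v[0])-np.arctan2(-d[0],d[1]))
E
```

```text
pocket len 0.06167675021174884
0.19860422579016024 105.95922873124674 105.47033221980999
pocket [ 0.6132186 -0.1119053] block [ 0.6186104  -0.12131281] off x,y -0.010504865941401367 -0.0026871008792156404
keeper 0.13535186883337313
```

Emit:
servo_tool([
  [[0, -5, 0], 0, 42],
  [[0, -5, 0], 0, 42],
  [[0, 0, 0], 0, 42],
  [[0, 0, 0], 0, 42],
  [[0, 0, 0], 0, 42],
])

```text
time_s: 25.6
eef_pos: [0.6261, -0.1079, 0.1004]
eef_rot: [0.0, 0.99, 0.139, 0.0]
wrist_force: [0.1, -0.2, -6.5]
opening: 0.552
grasp_force: 63.0
```

```bash
python3 - <<'E'
from h import *
look()
print(ctrl.hand_in())
E
```

```text
top n 6160 slope [0.0046 0.0219 0.109 ] rect [ 626.5 -108.9] [21.6 60.3] 15.9 | plate 29361 [0.0001 0.0015 0.0325]
t 25.65 pos [ 0.6261 -0.1079  0.1003] F [ 0.6  0.2 -6.9] T [ 0.03 -0.06  0.09] open 47.1 grip 63.0
the job is handed in; nothing more can be done
None
```

I handed the job in at 25.6 s with the keeper turned clear and the block rocked both ways and lifted out; it is held level about 18 mm over its pocket, with the plate flat. No verdict came back; an early slow pull briefly tipped the plate by about 0.04 rad, and it also slid a few millimetres along the bench.

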